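# Open the child-proof gate of the paint cage

### The arm

A 6-joint arm with a two-finger parallel gripper is mounted at the origin on the work surface. World frame = base frame: x ahead of the robot, y to its left, z up, the work surface at z = 0. Lengths are in mm, angles in rad, forces in N, time in s.
With the tool pointing down it reaches from about 300 to 775 mm from the base axis. Payload 14.6 kg.
Tool frame: the origin (TCP) lies between the finger pads; the fingertips stand 8 mm ahead of it and the grasp point (between the pads) lies 11 mm behind it; z points along the fingers, y is the direction in which the jaws open and shut (so a half turn about z gives the same grasp; the last joint's range is limited). The gripper opens to 94 mm and grips with 3 to 60 N. Pads are 16 mm wide; open, the fingers measure 119 mm over their backs; the gripper's body (75 mm by 177 mm) begins 78 mm behind the grasp point.
Start: joints at [-1.291, 0.3, 1.521, -0, 1.321, -0.067], TCP at [186.932, -517.248, 213.446] pointing down, gripper open.
Joint ranges: [-3.03, 3.03], [-0.79, 2.21], [0.23, 2.52], [-1.04, 4.18], [0, 3.07], [-2.55, 2.55]. Speed limits (rad/s): [2.22, 2.22, 2.57, 3.14, 3.14, 3.14].

### API

Orientations are given as [roll, pitch, yaw] about the fixed x, y, z axes, in that order (R = Rz(yaw) Ry(pitch) Rx(roll)).
In Python, from cell import manip gives the robot as it stands. The module is installed in compiled form; this text tells all that it offers.
- The arm moves only by the tool send_rows, never from a script. Its argument "series" is a list that holds one entry, the list of rows, each a list of 5 numbers: the opening, from 0 (shut) to 1 (fully open), then the shift along the tool's x, y, z in mm, then the turn about the tool's z in degrees. In form: [[[gripper, dx, dy, dz, roll], ...]]. A call has 1 to 10 rows; each row is the pose to reach, as a shift and turn from the pose commanded when the call began, along the tool's axes at that moment; what a row does not reach only later rows make up. A row lasts 1/10 s, in which the tool goes at most 50 mm and 8.59 degrees, less where a joint would pass 70% of its speed; a pose out of reach is approached as far as the arm can. A call with a gripper value outside its range is refused whole. The fingers move at their own pace and stop on an object; "newtons" is the grip in N (left out, the last holds). Time passes only in rows, so rows that repeat a pose let the fingers close. It gives the time, the measured TCP pose, the force and the opening at its end, in the units of the state.
- manip.read_state(): the state, without advancing time (a new reading comes with each control period).
- manip.camera(name): name is "scene" or "top"; returns a dict with "img" (384x512x3 uint8, red, green, blue), "vfov" (degrees; the focal length in pixels is half the picture's height over the tangent of half this angle, whatever the lens; pixels are square), "cx", "cy" (the principal point, pixels), "dist" ([k1, k2, p1, p2, k3] as OpenCV has them; the pictures are not rectified), "pose" (4x4, takes a point from camera to world coordinates). Camera axes: x right, y down, z forward; pixel columns grow to the right and rows downward; lengths in mm; the calibration is good to about 2 mm. A picture is of the moment at which its call begins. There is no depth.
- manip.sign_off(): hands the job in, once; it reports no verdict.
Trained networks look in a picture, given as the dict that the camera call returned (one of the last four; its "shot" number tells which), for a name from the list of things; names that differ only in an ending like _2 or _b are one class to them, and where a whole thing is asked for, a point or a joint stands for the part that bears it (a point fixed in the world has none). Each returns a list of dicts, best first, with "conf" (0 to 1); they miss things now and then, are a little off and sometimes report something else, mostly with a low value. They report only what shows in the picture. A call takes as long as a camera call.
- manip.find_in(target, picture): "rect" ([left, top, width, height] in pixels, round what is visible of it).
- manip.silhouettes(target, picture): "pixels" (384x512 bool, what is visible of it) and "rect" ([left, top, width, height] in pixels, round what is visible of it).
The state is a dict: "clock": time; "joints": joint angles; "qd": joint speeds; "effort": joint torques, N m; "eef_pos": TCP position; "eef_rot": TCP orientation; "wrist_force": force on the tool from outside, world axes, zero at the start; "moment": the same for the moment, N m; "finger_gap": finger opening in mm.
Only numpy, scipy, OpenCV 4.12 (cv2) and the standard library are available. Lean on these libraries where they do the work, as an engineer would, in place of code of your own. Each camera call takes 0.05 s, during which the arm holds its last target. There are 200 camera calls.

### The job

The slatted paint cage on the table is shut by a child-proof drop latch. Raise the latch bar by its thumb pin to the height at which it slips out through the gap in its catch, without forcing it against the catch, and swing the gate wide open, about square to the cage front, without flinging it. Then let go, so that the bar has dropped back level, and leave the things around the cage where they stand.

Things in the scene. Friction and masses are not known exactly. Their poses are not given: they have to be found in the camera images.
- cage: Slatted plywood paint cage fixed on the table, 320 mm wide (y), 268 mm high, reaching 260 mm back (x). Origin: on the table, in the plane of the shut gate's front face, midway across. Its +x points into the cage, z up; the gate is in the front, which faces its -x. Front posts, 50 mm wide, stand either side of the gate (y 105 to 155 mm and -105 to -155 mm).
- overhang (a point): Middle of the lower front edge of the cage's top board: 18 mm thick, as wide as the cage, underside 250 mm above the table, overhanging the gate's front by 40 mm. It stands in the way of a gripper that points straight down at the thumb pin: tilt the tool about 35 to 45 degrees, leaning out to the front from under the board.
- gate (a joint): Angle of the gate about its upright hinge: 0 shut, grows as it swings outward (towards the cage's -x), stop at 1.75 rad. The wooden gate is 200 mm wide, from the hinge at y = +100 mm to y = -100 mm in the cage's frame, 18 mm thick, 30 to 235 mm above the table. It turns with slight friction (about 1 N at the pin) and stays where it is left.
- latch (a joint): Angle of the latch bar about its pivot on the gate: 0 level, where its weight keeps it; grows as the free end is raised; stop at 0.37 rad. A 12 mm round steel bar, 0.15 to 0.31 kg, its axis 16 mm in front of the gate's face, 150 mm above the table, running from the pivot past the gate's free edge; its end is 194 mm from the pivot.
- catch: Steel catch on the post; origin: mid-thickness of its teeth, in front of where the resting bar passes, 172 mm from the bar's pivot. Two teeth, one above the other, 12 mm wide and thick, 6 mm in front of the bar, a 28 mm gap between. Off the gap a tooth stops bar and gate at 0.03 rad. The gap's middle is 24 to 56 mm above the origin, not told: raise, pull gently, repeat; past 0.06 rad it is through.
- pin (a point): Grip point on the bar's thumb pin, 48 mm in front of the gate's face. The pin is a 16 mm thick round steel rod standing straight out of the bar towards the front, 115 mm from the pivot, its rounded tip 80 mm from the gate's face. Pinch it from both sides (across the gate's width). It rises with the bar by 115 mm x sin(latch angle); its axes are the bar's.
- pivot (a point): Pivot of the latch bar, 50 mm from the hinge axis, on the bar's axis, 16 mm in front of the gate's face; it moves with the gate.
- hinge (a point): Point on the gate's upright hinge axis, 150 mm above the table, in the plane of the gate's front face.
- gate_edge (a point): Top corner of the gate at its free edge, 235 mm above the table, 200 mm from the hinge axis, mid-thickness.
- tin: Bystander: closed paint can, 72 mm across, 110 mm high, on the table in front of the gate, clear of its swing; origin at the centre of its foot.
- pot: Bystander: white plastic pot, 72 mm across, 95 mm high, beside the cage; origin at the centre of its foot.
- block: Bystander: cork sanding block, 110 x 60 x 35 mm, lying on the table beside the can; origin at the centre of its underside.

How it is judged (in metres and radians):
On the way, in this order (a step that is already met when the one before it is completed fails the run):
1. the latch bar is raised (over 0.06 rad) while the gate is still shut (under 0.06 rad) (value of joint latch above 0.06 rad and value of joint gate below 0.06 rad), for 0.2 s.
2. the gate has come free of the catch (over 0.25 rad) (value of joint gate above 0.25 rad), for 0.1 s.
At the end, for the whole second after the job is handed in: The gate stands open by more than 1.2 rad, at rest (under 0.05 rad/s), and the latch bar has dropped back to within 0.06 rad of level (value of joint gate above 1.2 rad and value of joint latch below 0.06 rad and velocity of joint gate between -0.05 and 0.05 rad/s); the robot touches nothing.
It fails at once if the catch is forced (over 45 N on it) (contact force between catch and anything else above 45 N).
It fails at once if the gate is flung (over 2.5 rad/s) (velocity of joint gate above 2.5 rad/s).
It fails at once if a bystander is shifted by more than 30 mm (distance of any of tin, pot, block from where it was at the start of the episode above 0.03 m).
It fails at once if the tin or the pot is tipped by more than 0.4 rad (angle between any of tin, pot's own z axis and vertical above 0.4 rad).
It also fails if it takes over 58 s, if anything falls off the work surface, if the arm or the gripper's body presses on something with over 40 N, if the wrist force passes 120 N, or if a joint passes its speed limit or range.

## Working session

There is one attempt and no reset: what is moved stays moved. The work goes in short steps, Python scripts to look and compute and a tool call to move; the robot and the scene stay as the last step left them, time stands still between calls to the robot, and variables do not carry over. Pictures are saved under pics/ and viewed, about 8 in all and at most 12, crops included, and the job is handed in when it is done.

Besides the shell and the picture viewer there is one more tool, called after "Request:" as name(argument=value, ...), one argument or row to a line, values as JSON. send_rows: Moves the arm, as the interface text tells. Its arguments: {"type":"object","properties":{"series":{"type":"array"},"newtons":{"type":"number"}},"required":["series"]}

```bash
mkdir -p pics; cat > h.py <<'E'
import numpy as np, cv2
from cell import manip
from scipy.spatial.transform import Rotation as R
def K(c):
    f=c["img"].shape[0]/2/np.tan(np.radians(c["vfov"])/2)
    return np.array([[f,0,c["cx"]],[0,f,c["cy"]],[0,0,1.]])
def ray(c,uv):
    n=cv2.undistortPoints(np.array([[uv]],float),K(c),np.array(c["dist"],float))[0,0]
    P=np.array(c["pose"]); d=P[:3,:3]@np.array([n[0],n[1],1]); return P[:3,3],d/np.linalg.norm(d)
def onz(c,uv,z):
    o,d=ray(c,uv); return o+d*(z-o[2])/d[2]
def tri(obs):
    A=np.zeros((3,3));b=np.zeros(3);L=[]
    for c,uv in obs:
        o,d=ray(c,uv);M=np.eye(3)-np.outer(d,d);A+=M;b+=M@o;L.append((o,M))
    p=np.linalg.solve(A,b); return p,[np.linalg.norm(M@(p-o)) for o,M in L]
def proj(c,p):
    T=np.linalg.inv(np.array(c["pose"]))
    return cv2.projectPoints(np.atleast_2d(p).astype(float),cv2.Rodrigues(T[:3,:3])[0],T[:3,3],K(c),np.array(c["dist"],float))[0][:,0]
E
python3 - <<'E'
from h import *
np.set_printoptions(precision=2,suppress=True)
cs={n:manip.camera(n) for n in("scene","top")}
for n,c in cs.items():
    print(n,c["vfov"],c["cx"],c["cy"],c["dist"]);print(np.array(c["pose"]))
    cv2.imwrite(f"pics/{n}0.png",c["img"][...,::-1])
    for t in("cage","gate","latch","catch","pin","tin","pot","block"):
        print(t,[(np.round(d["rect"],1).tolist(),round(d["conf"],2)) for d in manip.find_in(t,c)[:2]])
print(manip.read_state())
E
```

```text
scene 53.26495236958318 257.0205652190543 196.09995742495897 [0.02 0.   0.   0.   0.  ]
[[  -0.41    0.59   -0.69 1183.52]
 [   0.91    0.25   -0.33  258.54]
 [  -0.02   -0.76   -0.65  754.95]
 [   0.      0.      0.      1.  ]]
cage [([19.2, 116.6, 199.9, 178.2], 0.67)]
gate [([142.1, 166.0, 74.0, 96.4], 0.72), ([293.6, 224.6, 34.2, 51.2], 0.52)]
latch [([161.2, 174.6, 54.1, 44.4], 0.81)]
catch [([199.1, 146.5, 20.9, 43.6], 0.64)]
pin [([162.3, 174.5, 55.8, 48.2], 0.97)]
tin [([296.1, 224.5, 31.0, 50.6], 0.76), ([200.9, 145.8, 19.0, 43.5], 0.26)]
pot [([159.1, 145.6, 21.2, 35.2], 0.5)]
block [([273.8, 306.2, 57.8, 65.4], 0.88)]
top 52.19830223695261 256.1496664087757 193.37034184388622 [-0.01  0.    0.    0.    0.  ]
[[  -0.     -0.98    0.2   324.82]
 [  -1.     -0.     -0.01  -50.23]
 [   0.01   -0.2    -0.98 1338.21]
 [   0.      0.      0.      1.  ]]
cage [([279.9, 105.9, 123.7, 119.6], 0.7)]
gate []
latch [([283.8, 185.9, 20.1, 11.7], 0.44)]
catch [([297.4, 204.6, 26.3, 17.0], 0.56)]
pin [([282.8, 189.8, 17.2, 1.7], 0.47)]
tin [([200.1, 189.2, 20.3, 24.2], 0.96), ([285.8, 187.4, 16.0, 4.3], 0.73)]
pot [([350.7, 235.6, 26.6, 25.5], 0.89), ([294.5, 203.9, 29.1, 18.6], 0.2)]
block [([177.1, 126.2, 31.5, 31.3], 0.63), ([286.3, 104.4, 120.7, 121.3], 0.24)]
{'clock': 0.9, 'joints': array([-1.29,  0.3 ,  1.52, -0.  ,  1.32, -0.07]), 'qd': array([-0., -0.,  0., -0., -0.,  0.]), 'effort': array([ -0.  , -53.17, -35.29,   0.07,   0.02,   0.  ]), 'eef_pos': array([ 186.93, -517.23,  213.44]), 'eef_rot': array([-3.14,  0.  ,  0.35]), 'wrist_force': array([-0.67, -0.19,  0.2 ]), 'moment': array([ 0.01,  0.05, -0.05]), 'finger_gap': 94.26674136713538}
```

```bash
python3 -c "
import cv2,numpy as np
a=cv2.imread('pics/scene0.png');b=cv2.imread('pics/top0.png')
cv2.imwrite('pics/v1.png',cv2.resize(a,(800,600),interpolation=3));cv2.imwrite('pics/v2.png',cv2.resize(b,(800,600),interpolation=3))"
```

```text
(no output)
```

View pics/v1.png

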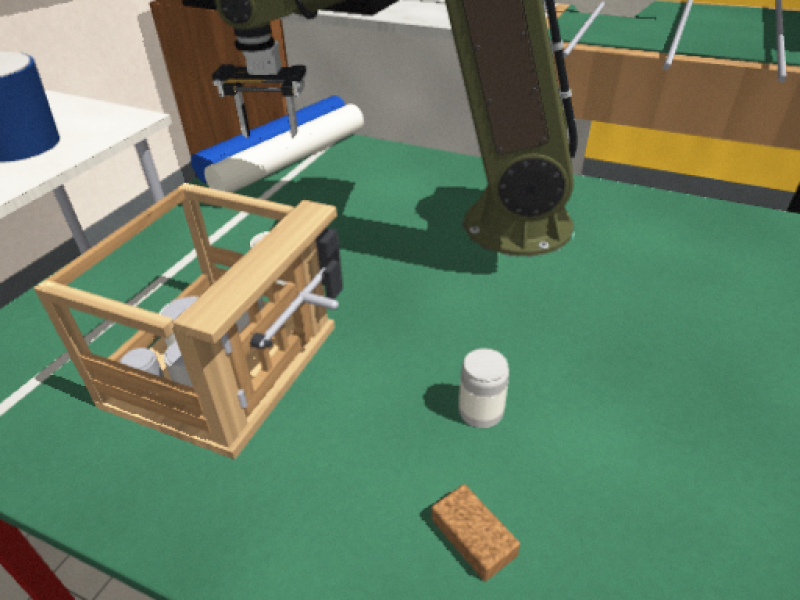

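View pics/v2.png

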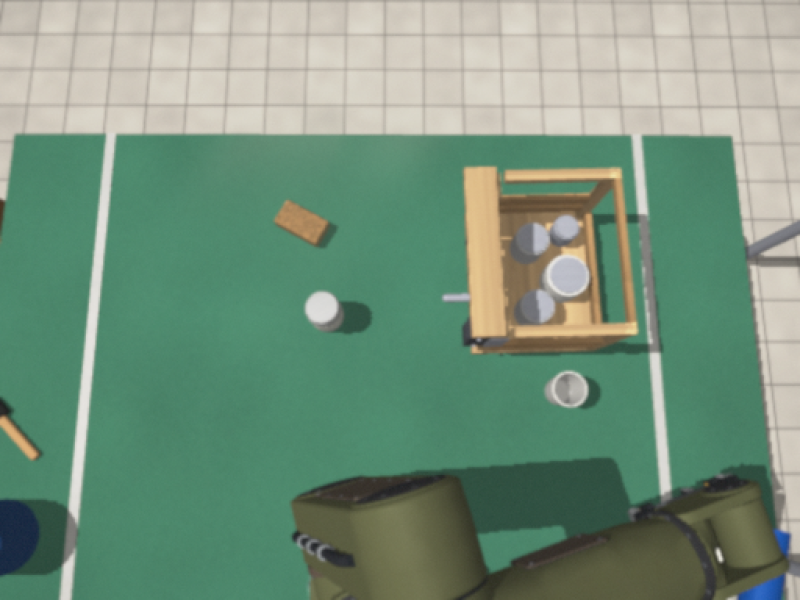

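The scene view shows the cage with its front facing +y, the hinge at the far-x post, and the pin tip at scene (337,302) and top (444,297), both in 800x600 pixels. The tin is at about (484,388), with the block beyond it. Next I triangulate the pin tip, board corners and tin.

```bash
python3 - <<'E'
from h import *
np.set_printoptions(precision=1,suppress=True)
s=manip.camera("scene");t=manip.camera("top");k=.64
def T(n,a,b): 
    p,e=tri([(s,np.array(a)*k),(t,np.array(b)*k)]);print(n,p,e);return p
T("pintip",(336,303),(443,297))
A=T("board front hinge-side top",(212,334),(465,169))
B=T("board front near top",(336,211),(470,335))
T("board back near",(304,203),(505,334))
for n,a,z in(("A",(212,334),268),("B",(336,211),268)): print(n,onz(s,np.array(a)*k,z))
for n,a,z in(("A",(465,169),268),("B",(470,335),268)): print(n,onz(t,np.array(a)*k,z))
print("tin top",onz(t,np.array((322,308))*k,110),"pot",onz(t,np.array((570,388))*k,95),"block",onz(t,np.array((303,220))*k,35))
for c,n in((s,"s"),(t,"t")):
  for x in("latch","pin","catch","gate"):
    for d in manip.silhouettes(x,c)[:1]:
        v,u=np.nonzero(d["pixels"]);print(n,x,d["conf"],d["rect"],len(u))
cr=s["img"][130:300,110:240];cv2.imwrite("pics/v3.png",cv2.resize(cr[...,::-1],None,fx=4.5,fy=3.5*4.5/4.5,interpolation=3) if 0 else cv2.resize(cr[...,::-1],(455,595),interpolation=3))
E
```

```text
pintip [ 572.6 -144.3  152.8] [np.float64(0.3569275586168848), np.float64(0.356927558616733)]
board front hinge-side top [ 795.1 -180.6  262.5] [np.float64(0.04697207336962418), np.float64(0.046972073369606876)]
board front near top [ 481.6 -183.5  259.7] [np.float64(0.3739860382810316), np.float64(0.37398603828091254)]
board back near [ 482.3 -244.   261.1] [np.float64(1.4498918128558722), np.float64(1.449891812856097)]
A [ 799.4 -175.7  268. ]
B [ 493.3 -176.5  268. ]
A [ 792.7 -180.   268. ]
B [ 480.2 -182.1  268. ]
tin top [558.5  99.3 110. ] pot [ 397.4 -403.3   95. ] block [772.3 155.6  35. ]
s latch 0.89 [159.7, 176.6, 55.6, 43.2] 497
s pin 0.64 [162.9, 171.7, 52.9, 52.8] 504
s catch 0.85 [199.8, 145.1, 18.8, 45.6] 497
s gate 0.68 [140.4, 166.3, 78.3, 99.1] 2757
t pin 0.67 [288.3, 188.9, 12.1, 2.1] 42
t catch 0.77 [295.3, 205.0, 30.2, 17.6] 215
t gate 0.44 [285.7, 106.0, 119.6, 120.5] 10162
```

View pics/v3.png

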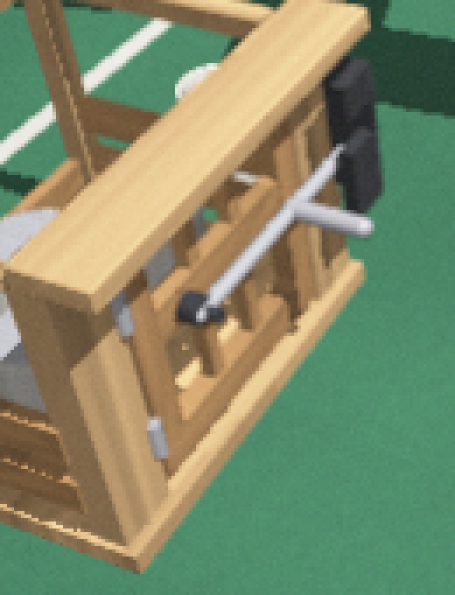

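The face plane is at y≈-222.5, the pin at x≈573, z≈151, and the hinge at about (738,-222.5). Rows can't tilt the tool. Pointing straight down, I can still pinch the outer ~10 mm of the pin clear of the board. First move: up, then round the cage corner.

Request:
send_rows(
  series=[
    [[1,0,0,-60,0],[1,0,0,-120,0],[1,0,0,-120,0],[1,50,-52,-120,-10],[1,90,-94,-120,-20],[1,130,-136,-120,-30],[1,170,-177,-120,-40],[1,210,-219,-120,-50],[1,250,-260,-120,-60],[1,278,-290,-120,-70]],
  ],
  newtons=20,
)

```text
clock: 2.4
eef_pos: [329.2, -195.5, 333.7]
eef_rot: [3.141, 0.0, 1.403]
wrist_force: [0.5, -0.1, -1.1]
finger_gap: 94.0
```

```bash
python3 - <<'E'
from h import *
np.set_printoptions(precision=2,suppress=True)
s=manip.camera("scene")
O=np.array([638,-222.5,0.])
# catch origin cage(-34,-122,150) ; yaw -90
for h in (-30,0,24,40,56,80): print(h,proj(s,[[638-122,-222.5+40,150+h]])[0])
g=cv2.cvtColor(s["img"],cv2.COLOR_RGB2GRAY)
p=proj(s,[[638-122,-222.5+40,150+h] for h in range(-30,100,4)])
for dx in(0,3): print([int(g[int(round(v)),int(round(u+dx))]) for u,v in p])
cr=s["img"][135:200,185:235];cv2.imwrite("pics/v4.png",cv2.resize(cr[...,::-1],(450,585),interpolation=3))
st=manip.read_state();print(st["clock"],st["eef_pos"],st["eef_rot"],st["joints"])
E
```

```text
-30 [213.83 187.15]
0 [212.78 178.16]
24 [211.92 170.72]
40 [211.32 165.62]
56 [210.72 160.41]
80 [209.78 152.38]
[54, 57, 57, 56, 61, 60, 59, 60, 55, 58, 59, 58, 58, 75, 77, 77, 75, 45, 42, 42, 61, 59, 59, 59, 55, 58, 58, 71, 75, 75, 70, 54, 48]
[89, 68, 55, 55, 58, 55, 55, 61, 58, 52, 57, 55, 56, 55, 57, 62, 70, 56, 40, 40, 43, 42, 46, 56, 58, 56, 58, 57, 58, 65, 79, 80, 69]
2.45 [ 331.43 -190.21  333.99] [ 3.14 -0.    1.42] [-0.62 -0.16  1.74  0.    1.56 -0.46]
```

View pics/v4.png

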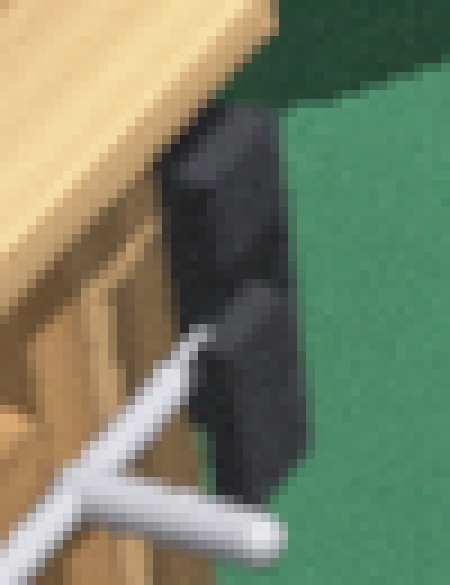

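The profile puts the gap from about 22 to 50 mm above the catch origin, middle ≈36 mm. That means a pin lift of ≈24 mm (latch ≈0.21 rad). Next I move to a spot in front of the pin.

Request:
send_rows(
  series=[
    [[1,40,40,0,-4],[1,80,80,0,-8],[1,115,115,0,-8],[1,125,150,0,-8],[1,129,180,0,-8],[1,129,183,0,-8],[1,129,183,0,-8],[1,129,183,0,-8],[1,129,183,0,-8]],
  ],
)

```text
clock: 3.35
eef_pos: [530.8, -102.3, 334.1]
eef_rot: [3.141, 0.0, 1.536]
wrist_force: [-0.5, 0.3, 0.7]
finger_gap: 94.2
```

```bash
python3 - <<'E'
from h import *
np.set_printoptions(precision=4,suppress=True)
st=manip.read_state();print(st["clock"],st["eef_pos"],st["eef_rot"],st["joints"],st["wrist_force"])
M=R.from_euler("xyz",st["eef_rot"]).as_matrix()
print(M, M.T@(np.array([573,-128,330])-st["eef_pos"]))
E
```

```text
3.35 [ 530.7727 -102.2801  334.1384] [3.1406 0.0002 1.5357] [-0.2581  0.217   1.3488 -0.      1.5747 -0.223 ] [-0.4867  0.3378  0.6979]
[[ 0.0351  0.9994  0.001 ]
 [ 0.9994 -0.0351 -0.0003]
 [-0.0002  0.001  -1.    ]] [-24.2196  43.1006   4.1871]
```

Request:
send_rows(
  series=[
    [[1,-12,22,30,-2],[1,-26,43,70,-2],[1,-26,43,110,-2],[1,-26,43,150,-2],[1,-26,43,180,-2],[1,-26,43,194,-2],[1,-26,43,194,-2],[1,-26,43,194,-2]],
  ],
)

```text
clock: 4.15
eef_pos: [574.1, -129.7, 141.3]
eef_rot: [3.139, 0.001, 1.571]
wrist_force: [-0.5, -0.5, -0.2]
finger_gap: 93.9
```

```bash
python3 - <<'E'
from h import *
np.set_printoptions(precision=4,suppress=True)
st=manip.read_state();print(st["clock"],st["eef_pos"],st["eef_rot"],st["wrist_force"])
s=manip.camera("scene");t=manip.camera("top")
a=s["img"][120:245,120:270];b=t["img"][150:275,220:370]
cv2.imwrite("pics/v5.png",np.hstack([cv2.resize(x[...,::-1],(400,333),interpolation=3) for x in(a,b)]))
E
```

```text
4.15 [ 574.1464 -129.7322  141.2946] [3.1394 0.0006 1.5712] [-0.5026 -0.5447 -0.2246]
```

View pics/v5.png

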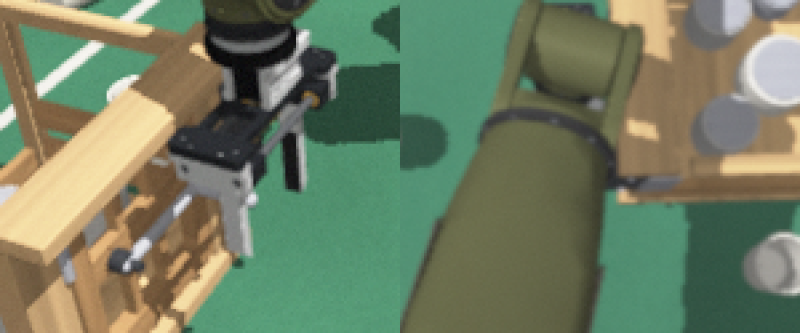

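The gripper straddles the pin (tip near (250,198) in the left crop) with its body in front of the board. I edge in and watch the force.

Request:
send_rows(
  series=[
    [[1,-4,0,0,0],[1,-7,0,0,0],[1,-10,0,0,0],[1,-12,0,0,0],[1,-12,0,0,0],[1,-12,0,0,0]],
  ],
)

```text
clock: 4.85
eef_pos: [573.6, -141.5, 139.4]
eef_rot: [-3.141, -0.0, 1.571]
wrist_force: [-0.0, 0.6, 0.2]
finger_gap: 93.9
```

Request:
send_rows(
  series=[
    [[1,-1,0,0,0],[1,-2,0,0,0],[1,-2,0,0,0]],
  ],
)

```text
clock: 5.15
eef_pos: [573.6, -143.5, 139.5]
eef_rot: [3.142, 0.0, 1.571]
wrist_force: [0.5, -0.6, -0.5]
finger_gap: 94.1
```

Request:
send_rows(
  series=[
    [[1,-1,0,0,0],[1,-2,0,0,0],[1,-2,0,0,0]],
  ],
)

```text
clock: 5.45
eef_pos: [573.6, -145.6, 139.4]
eef_rot: [-3.142, 0.0, 1.571]
wrist_force: [0.3, -0.1, 1.3]
finger_gap: 94.1
```

Request:
send_rows(
  series=[
    [[1,-1,0,0,0],[1,-2,0,0,0],[1,-2,0,0,0]],
  ],
)

```text
clock: 5.75
eef_pos: [573.6, -147.6, 139.4]
eef_rot: [3.142, -0.0, 1.571]
wrist_force: [0.4, 1.5, -0.6]
finger_gap: 93.9
```

Request:
send_rows(
  series=[
    [[1,-1,0,0,0],[1,-2,0,0,0],[1,-2,0,0,0]],
  ],
)

```text
clock: 6.05
eef_pos: [573.5, -148.1, 139.5]
eef_rot: [-3.141, -0.001, 1.574]
wrist_force: [-3.8, 11.6, 3.4]
finger_gap: 94.0
```

Request:
send_rows(
  series=[
    [[1,-0.5,0,0,0],[1,-1,0,0,0],[1,-1,0,0,0]],
  ],
)

```text
clock: 6.35
eef_pos: [573.4, -148.2, 139.6]
eef_rot: [-3.14, -0.002, 1.575]
wrist_force: [-7.3, 19.7, 4.8]
finger_gap: 94.0
```

Body contact with the board at y=-148. Back off to just clear and pinch.

Request:
send_rows(
  series=[
    [[1,3,0,0,0],[1,3.4,0,0,0],[0,3.4,0,0,0],[0,3.4,0,0,0],[0,3.4,0,0,0],[0,3.4,0,0,0],[0,3.4,0,0,0],[0,3.4,0,0,0],[0,3.4,0,0,0],[0,3.4,0,0,0]],
  ],
  newtons=15,
)

```text
clock: 7.35
eef_pos: [573.6, -147.1, 139.5]
eef_rot: [3.142, 0.0, 1.571]
wrist_force: [0.5, 0.3, -0.1]
finger_gap: 33.6
```

Request:
send_rows(
  series=[
    [[0,0,0,0,0],[0,0,0,0,0],[0,0,0,0,0],[0,0,0,0,0],[0,0,0,0,0]],
  ],
  newtons=15,
)

```text
clock: 7.85
eef_pos: [572.9, -146.8, 139.3]
eef_rot: [-3.139, -0.001, 1.571]
wrist_force: [-6.1, 2.8, 3.5]
finger_gap: 15.0
```

Request:
send_rows(
  series=[
    [[0,0,-0.5,-3,0],[0,0,-0.5,-6,0],[0,0,0,-10,0],[0,0,0.5,-14,0],[0,0,1,-18,0],[0,0,1.5,-21,0],[0,0,2,-24,0],[0,0,2,-24,0],[0,0,2,-24,0]],
  ],
  newtons=20,
)

```text
clock: 8.75
eef_pos: [575.1, -146.9, 163.6]
eef_rot: [-3.14, -0.0, 1.571]
wrist_force: [-6.9, 1.1, -1.6]
finger_gap: 14.9
```

```bash
python3 - <<'E'
from h import *
np.set_printoptions(precision=2,suppress=True)
s=manip.camera("scene")
a=s["img"][120:245,120:270]
cv2.imwrite("pics/v6.png",cv2.resize(a[...,::-1],(600,500),interpolation=3))
# tangential pull: pin contact at f=75 in front, r=50+115cos(.21)=162.5; yaw-90 frame
r,f=162.5,75; 
for th in(0,.03,.06,.1,.15,.2,.25,.3,.4):
    p=lambda t:np.array([-r*np.cos(t)+f*np.sin(t),r*np.sin(t)+f*np.cos(t)])
    d=p(th)-p(0); print(th,"dx(tool)=",d[1],"dy(tool)=",d[0],"roll",np.degrees(th))
E
```

```text
0 dx(tool)= 0.0 dy(tool)= 0.0 roll 0.0
0.03 dx(tool)= 4.840521314079609 dy(tool)= 2.322782030976697 roll 1.7188733853924696
0.06 dx(tool)= 9.609191548050063 dy(tool)= 4.789712746487652 roll 3.437746770784939
0.1 dx(tool)= 15.848242600961512 dy(tool)= 8.299329390832924 roll 5.729577951308233
0.15 dx(tool)= 23.441527372163037 dy(tool)= 13.032559770913082 roll 8.594366926962348
0.2 dx(tool)= 30.78875959229056 dy(tool)= 18.139380910427832 roll 11.459155902616466
0.25 dx(tool)= 37.87157500715833 dy(tool)= 23.607028416109472 roll 14.32394487827058
0.3 dx(tool)= 44.67227026688812 dy(tool)= 29.421836016689497 roll 17.188733853924695
0.4 dx(tool)= 57.36005517537208 dy(tool)= 42.03396414767997 roll 22.918311805232932
```

View pics/v6.png

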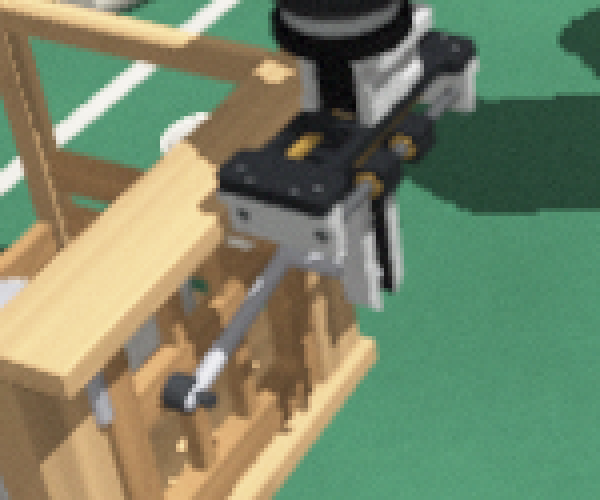

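The bar is visibly raised (pivot at (185,392), gripper on the pin). Now a gentle pull along the arc.

Request:
send_rows(
  series=[
    [[0,1.5,0,0,0.5],[0,3,0.8,0,1],[0,4.8,1.6,0,1.7],[0,6,2.2,0,2.1],[0,7,2.8,0,2.5],[0,7,2.8,0,2.5]],
  ],
)

```text
clock: 9.4
eef_pos: [578.4, -139.8, 163.4]
eef_rot: [-3.141, -0.0, 1.528]
wrist_force: [-4.3, 2.8, -2.1]
finger_gap: 15.0
```

Request:
send_rows(
  series=[
    [[0,2,1,0,0.8],[0,4,2,0,1.5],[0,6,3,0,2.2],[0,7.5,3.8,0,2.7],[0,9,4.6,0,3.2],[0,9,4.6,0,3.2]],
  ],
)

```text
clock: 10.0
eef_pos: [583.2, -130.8, 163.3]
eef_rot: [-3.141, -0.001, 1.472]
wrist_force: [-5.5, 4.5, -1.9]
finger_gap: 14.6
```

```bash
python3 - <<'E'
from h import *
np.set_printoptions(precision=2,suppress=True)
s=manip.camera("scene")
st=manip.read_state();print(st["eef_pos"],st["eef_rot"],st["wrist_force"],st["finger_gap"])
a=s["img"][120:245,120:270]
cv2.imwrite("pics/v7.png",cv2.resize(a[...,::-1],(600,500),interpolation=3))
# relative arc moves in tool frame, tool aligned with gate at th0
r,f=162.5,75
p=lambda t:np.array([-r*np.cos(t)+f*np.sin(t),r*np.sin(t)+f*np.cos(t)])
for th0 in(.1,.4,.7):
  for k in range(1,11):
    th=th0+.03*k; d=p(th)-p(th0); n=np.array([np.sin(th0),np.cos(th0)]); l=np.array([np.cos(th0),-np.sin(th0)])
    if th0==.1: print(k,"dx %.1f dy %.1f roll %.1f"%(d@n,d@l,np.degrees(.03*k)))
E
```

```text
[ 583.16 -130.84  163.29] [-3.14 -0.    1.47] [-5.56  3.84 -1.92] 14.811727667949075
1 dx 4.8 dy 2.3 roll 1.7
2 dx 9.6 dy 4.8 roll 3.4
3 dx 14.3 dy 7.4 roll 5.2
4 dx 18.9 dy 10.1 roll 6.9
5 dx 23.4 dy 13.0 roll 8.6
6 dx 27.9 dy 16.1 roll 10.3
7 dx 32.2 dy 19.2 roll 12.0
8 dx 36.5 dy 22.5 roll 13.8
9 dx 40.6 dy 25.9 roll 15.5
10 dx 44.7 dy 29.4 roll 17.2
```

View pics/v7.png

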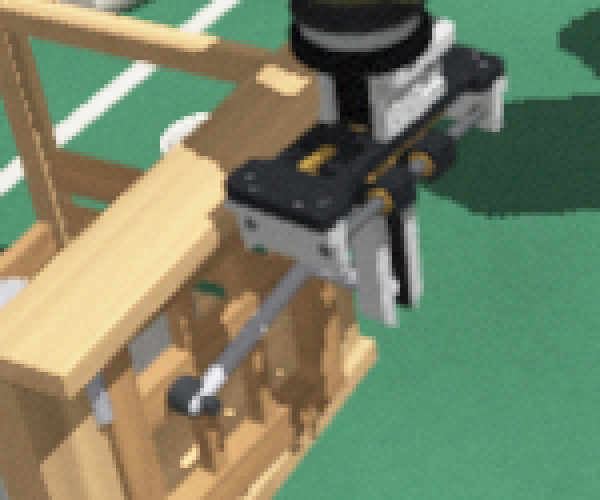

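The pivot has moved outward and the bar is still held, with low force. It is through the gap, so I carry on along the arc.

Request:
send_rows(
  series=[
    [[0,4.8,2,0,1.7],[0,9.6,4.3,0,3.4],[0,14.3,6.9,0,5.2],[0,18.9,9.6,0,6.9],[0,23.4,12.5,0,8.6],[0,27.9,15.6,0,10.3],[0,32.2,18.7,0,12],[0,36.5,22,0,13.8],[0,40.6,25.4,0,15.5],[0,44.7,28.9,0,17.2]],
  ],
)

```text
clock: 11.05
eef_pos: [616.4, -88.8, 163.3]
eef_rot: [-3.14, -0.001, 1.171]
wrist_force: [-6.2, 4.5, -1.8]
finger_gap: 14.8
```

Request:
send_rows(
  series=[
    [[0,4.8,2,0,1.7],[0,9.6,4.3,0,3.4],[0,14.3,6.9,0,5.2],[0,18.9,9.6,0,6.9],[0,23.4,12.5,0,8.6],[0,27.9,15.6,0,10.3],[0,32.2,18.7,0,12],[0,36.5,22,0,13.8],[0,40.6,25.4,0,15.5],[0,44.7,28.9,0,17.2]],
  ],
)

```text
clock: 12.05
eef_pos: [660.7, -58.4, 163.4]
eef_rot: [-3.14, -0.001, 0.871]
wrist_force: [-5.2, 6.3, -1.9]
finger_gap: 14.7
```

```bash
python3 - <<'E'
from h import *
np.set_printoptions(precision=2,suppress=True)
s=manip.camera("scene")
st=manip.read_state();print(st["eef_pos"],st["eef_rot"],st["wrist_force"],st["finger_gap"],st["joints"])
a=s["img"][100:260,100:300]
cv2.imwrite("pics/v8.png",cv2.resize(a[...,::-1],(600,480),interpolation=3))
E
```

```text
[661.25 -58.13 163.33] [-3.14 -0.    0.87] [-3.27  7.67 -1.92] 14.664133359894745 [-0.14  0.6   1.22  0.    1.33  0.56]
```

View pics/v8.png

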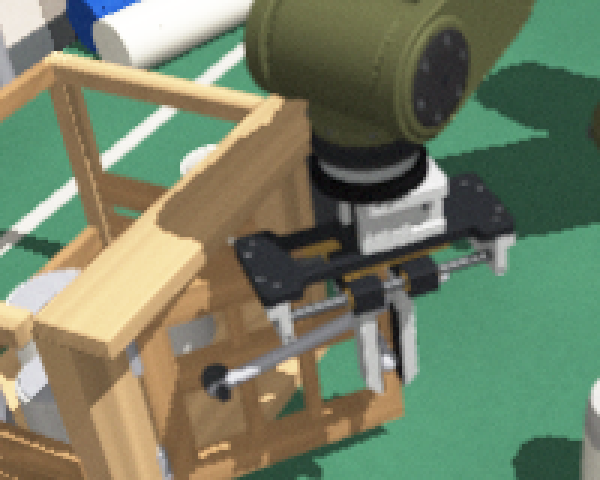

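The gate stands at about 0.7 rad with the pin still held; tin is clear. Continue the arc.

Request:
send_rows(
  series=[
    [[0,4.8,2,0,1.7],[0,9.6,4.3,0,3.4],[0,14.3,6.9,0,5.2],[0,18.9,9.6,0,6.9],[0,23.4,12.5,0,8.6],[0,27.9,15.6,0,10.3],[0,32.2,18.7,0,12],[0,36.5,22,0,13.8],[0,40.6,25.4,0,15.5],[0,44.7,28.9,0,17.2]],
  ],
)

```text
clock: 13.1
eef_pos: [711.9, -42.5, 163.5]
eef_rot: [-3.14, -0.002, 0.571]
wrist_force: [-2.5, 8.2, -2.1]
finger_gap: 15.1
```

Request:
send_rows(
  series=[
    [[0,4.8,2,0,1.7],[0,9.6,4.3,0,3.4],[0,14.3,6.9,0,5.2],[0,18.9,9.6,0,6.9],[0,23.4,12.5,0,8.6],[0,27.9,15.6,0,10.3],[0,32.2,18.7,0,12],[0,36.5,22,0,13.8],[0,36.5,22,0,13.8]],
  ],
)

```text
clock: 14.0
eef_pos: [755.0, -41.2, 163.4]
eef_rot: [-3.14, -0.002, 0.33]
wrist_force: [0.2, 7.5, -2.7]
finger_gap: 14.7
```

Request:
send_rows(
  series=[
    [[0,4.8,2,0,1.7],[0,9.6,4.3,0,3.4],[0,9.6,4.3,0,3.4],[0,9.6,3.5,6,3.4],[0,9.6,2.5,12,3.4],[0,9.6,2,18,3.4],[0,9.6,1.5,24,3.4],[0,9.6,1.5,24,3.4]],
  ],
)

```text
clock: 14.8
eef_pos: [764.3, -40.2, 139.8]
eef_rot: [-3.141, -0.002, 0.272]
wrist_force: [1.5, 5.7, -1.9]
finger_gap: 14.5
```

Request:
send_rows(
  series=[
    [[0.5,0,0,0,0],[0.5,0,0,0,0],[0.5,0,0,0,0],[0.5,0,0,0,0],[0.5,0,0,0,0],[0.5,0,0,0,0]],
  ],
)

```text
clock: 15.4
eef_pos: [763.7, -41.3, 139.5]
eef_rot: [3.142, -0.0, 0.271]
wrist_force: [0.1, 0.3, 0.3]
finger_gap: 47.1
```

Request:
send_rows(
  series=[
    [[0.5,0,0,-20,0],[0.5,0,0,-50,0],[0.5,0,0,-80,0],[0.5,0,0,-110,0],[0.5,0,0,-140,0],[0.5,0,0,-170,0],[0.5,0,0,-170,0]],
  ],
)

```text
clock: 16.1
eef_pos: [764.2, -41.2, 314.6]
eef_rot: [3.139, -0.007, 0.271]
wrist_force: [0.8, -0.1, -0.2]
finger_gap: 46.9
```

```bash
python3 - <<'E'
from h import *
np.set_printoptions(precision=2,suppress=True)
s=manip.camera("scene");t=manip.camera("top")
st=manip.read_state();print(st["clock"],st["eef_pos"],st["eef_rot"],st["wrist_force"],st["finger_gap"],st["joints"])
a=s["img"][100:260,60:260];b=t["img"][80:240,180:380]
cv2.imwrite("pics/v9.png",np.hstack([cv2.resize(x[...,::-1],(400,320),interpolation=3) for x in(a,b)]))
E
```

```text
16.2 [763.76 -41.18 309.16] [ 3.14 -0.    0.27] [ 0.11  0.32 -0.59] 47.20826574260796 [-0.1   0.86  0.46 -0.    1.82  1.2 ]
```

View pics/v9.png

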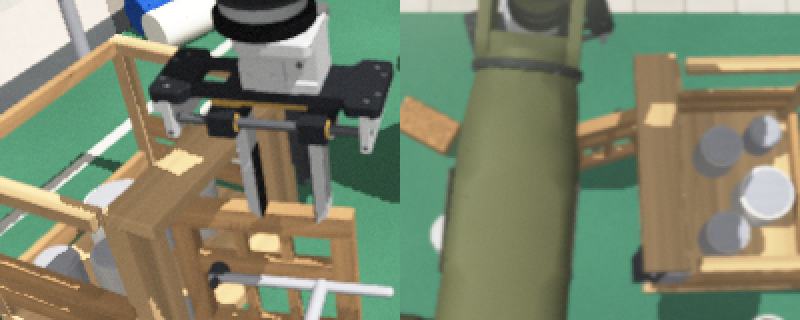

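Released: the bar looks level and the gate is open by roughly 1.3 rad. I retreat for a clear view and a check of the angle.

Request:
send_rows(
  series=[
    [[0.5,0,0,-20,0],[0.5,-40,-18,-20,0],[0.5,-80,-36,-20,0],[0.5,-120,-54,-20,0],[0.5,-160,-72,-20,0],[0.5,-200,-90,-20,0],[0.5,-243,-110,-20,0],[0.5,-243,-110,-20,0],[0.5,-243,-110,-20,0]],
  ],
)

```text
clock: 17.1
eef_pos: [497.7, 0.2, 329.2]
eef_rot: [-3.142, 0.0, 0.272]
wrist_force: [1.2, -0.2, 0.5]
finger_gap: 46.8
```

```bash
python3 - <<'E'
from h import *
np.set_printoptions(precision=2,suppress=True)
s=manip.camera("scene");t=manip.camera("top")
st=manip.read_state();print(st["clock"],st["eef_pos"],st["wrist_force"])
a=s["img"][100:260,60:260];b=t["img"][80:240,180:380]
cv2.imwrite("pics/v10.png",np.vstack([cv2.resize(a[...,::-1],(375,300),interpolation=3),cv2.resize(b[...,::-1],(375,300),interpolation=3)]))
for n in("tin","pot","block"):
  for c,m in((t,"top"),(s,"scene")): print(n,m,[(np.round(d["rect"],0).tolist(),round(d["conf"],2)) for d in manip.find_in(n,c)[:1]])
# predicted gate top edge corner & pin tip for various angles
H=np.array([738,-223.5])
for th in(1.2,1.3,1.4):
  d=np.array([-np.cos(th),np.sin(th)]);n=np.array([np.sin(th),np.cos(th)])
  P=[[*(H+200*d-9*n),235],[*(H+165*d+80*n),150],[*(H+50*d+16*n),150],[*(H+244*d+16*n),150]]
  print(th,"scene",((proj(s,P)-[60,100])*1.875).round(0).tolist(),"top",((proj(t,P)-[180,80])*1.875+[0,300]).round(0).tolist())
E
```

```text
17.2 [499.95  -0.25 328.76] [ 0.56  0.64 -0.27]
tin top []
tin scene [([294.0, 225.0, 33.0, 48.0], 0.93)]
pot top [([351.0, 239.0, 26.0, 21.0], 0.73)]
pot scene []
block top [([178.0, 128.0, 32.0, 28.0], 0.88)]
block scene [([276.0, 310.0, 58.0, 61.0], 0.79)]
1.2 scene [[329.0, 188.0], [293.0, 299.0], [203.0, 254.0], [368.0, 258.0]] top [[131.0, 443.0], [131.0, 403.0], [208.0, 413.0], [101.0, 453.0]]
1.3 scene [[327.0, 200.0], [283.0, 310.0], [200.0, 257.0], [365.0, 274.0]] top [[126.0, 431.0], [133.0, 393.0], [208.0, 410.0], [98.0, 439.0]]
1.4 scene [[323.0, 212.0], [271.0, 321.0], [197.0, 260.0], [358.0, 290.0]] top [[123.0, 419.0], [135.0, 383.0], [208.0, 407.0], [96.0, 426.0]]
```

View pics/v10.png

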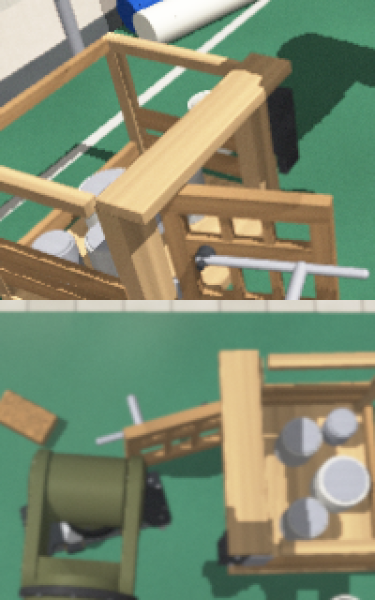

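The bar end at (368,272) and pivot at (203,256) match the prediction for 1.29 rad with the bar level, and the bystanders are unmoved. That passes 1.2, but "about square" deserves a gentle push on the back of the gate with shut fingers.

Request:
send_rows(
  series=[
    [[0,30,25,0,0],[0,65,50,0,0],[0,107,82,0,0],[0,107,82,30,0],[0,107,82,60,0],[0,107,82,90,0],[0,107,82,124,0],[0,107,82,124,0],[0,107,82,124,0]],
  ],
)

```text
clock: 18.4
eef_pos: [625.4, -50.7, 206.1]
eef_rot: [-3.141, 0.0, 0.271]
wrist_force: [-1.4, 0.2, 0.8]
finger_gap: 0.7
```

Request:
send_rows(
  series=[
    [[0,7,2,0,0],[0,14,4,0,0],[0,21,6,0,0],[0,28,8,0,0],[0,34,9.5,0,0],[0,39,11,0,0],[0,43,12,0,0],[0,46,13,0,0],[0,48,13.5,0,0]],
  ],
)

```text
clock: 19.3
eef_pos: [675.2, -50.7, 205.4]
eef_rot: [-3.141, 0.0, 0.271]
wrist_force: [-1.2, 1.0, -0.3]
finger_gap: 0.7
```

Request:
send_rows(
  series=[
    [[0,3,1,0,0],[0,6,1.7,0,0],[0,9,2.5,0,0],[0,12,3.3,0,0],[0,15,4.2,0,0],[0,18,5,0,0],[0,20,5.6,0,0],[0,21,5.9,0,0],[0,21,5.9,0,0]],
  ],
)

```text
clock: 20.2
eef_pos: [696.9, -50.9, 205.4]
eef_rot: [3.141, -0.0, 0.271]
wrist_force: [0.5, 0.6, -0.0]
finger_gap: 0.5
```

Back off and clear for the final check.

Request:
send_rows(
  series=[
    [[0,-10,-3,0,0],[0,-30,-8,0,0],[0,-60,-17,0,0],[0,-60,-17,-40,0],[0,-60,-17,-80,0],[0,-60,-17,-124,0],[0,-90,-40,-124,0],[0,-130,-70,-124,0],[0,-170,-100,-124,0],[0,-190,-110,-124,0]],
  ],
)

```text
clock: 21.2
eef_pos: [481.6, 5.5, 330.1]
eef_rot: [3.141, -0.002, 0.272]
wrist_force: [0.7, -0.1, 0.2]
finger_gap: 0.5
```

```bash
python3 - <<'E'
from h import *
np.set_printoptions(precision=2,suppress=True)
s=manip.camera("scene");t=manip.camera("top")
st=manip.read_state();print(st["clock"],st["eef_pos"],st["wrist_force"])
a=s["img"][100:260,60:260];b=t["img"][80:240,180:380]
cv2.imwrite("pics/v11.png",np.vstack([cv2.resize(a[...,::-1],(375,300),interpolation=3),cv2.resize(b[...,::-1],(375,300),interpolation=3)]))
for n in("tin","pot","block"):
  for c,m in((t,"top"),(s,"scene")): print(n,m,[(np.round(d["rect"],0).tolist(),round(d["conf"],2)) for d in manip.find_in(n,c)[:1]])
H=np.array([738,-223.5])
for th in(1.3,1.4,1.5,1.6):
  d=np.array([-np.cos(th),np.sin(th)]);n=np.array([np.sin(th),np.cos(th)])
  P=[[*(H+200*d-9*n),235],[*(H+165*d+80*n),150],[*(H+50*d+16*n),150],[*(H+244*d+16*n),150]]
  print(th,"scene",((proj(s,P)-[60,100])*1.875).round(0).tolist(),"top",((proj(t,P)-[180,80])*1.875+[0,300]).round(0).tolist())
E
```

```text
21.3 [482.51   4.9  330.83] [-0.5  -0.11  0.68]
tin top []
tin scene [([295.0, 224.0, 31.0, 49.0], 0.97)]
pot top [([351.0, 238.0, 26.0, 20.0], 0.89)]
pot scene []
block top [([175.0, 128.0, 37.0, 32.0], 0.97)]
block scene [([278.0, 309.0, 55.0, 63.0], 0.61)]
1.3 scene [[327.0, 200.0], [283.0, 310.0], [200.0, 257.0], [365.0, 274.0]] top [[126.0, 431.0], [133.0, 393.0], [208.0, 410.0], [98.0, 439.0]]
1.4 scene [[323.0, 212.0], [271.0, 321.0], [197.0, 260.0], [358.0, 290.0]] top [[123.0, 419.0], [135.0, 383.0], [208.0, 407.0], [96.0, 426.0]]
1.5 scene [[317.0, 225.0], [257.0, 332.0], [194.0, 263.0], [350.0, 306.0]] top [[121.0, 407.0], [139.0, 373.0], [209.0, 404.0], [95.0, 412.0]]
1.6 scene [[309.0, 238.0], [243.0, 341.0], [190.0, 265.0], [339.0, 322.0]] top [[120.0, 395.0], [143.0, 364.0], [210.0, 402.0], [96.0, 398.0]]
```

View pics/v11.png

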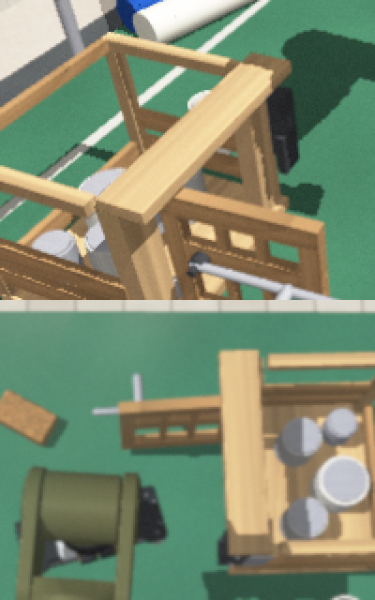

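The top view shows the bar end at (95,411), pin tip at (137,374) and pivot at about (198,262) in the scene view. That matches 1.5 rad with the bar level. The bystanders are unmoved and the arm is clear, so I hand in.

```bash
python3 -c "
from cell import manip
print(manip.sign_off())"
```

```text
the job is handed in; nothing more can be done
None
```

The gate stands open at about 1.5 rad, close to square, with the latch bar dropped back level. I handed the job in at about 21 s; no verdict was reported.

- **Unlatching:** I raised the bar by its thumb pin about 24 mm (about 0.21 rad), to the gap height read from the picture. It slipped through on the first gentle pull. The wrist force read 10 N or less after each part of the pull and the swing; the catch force itself isn't reported.
- **Opening:** I drew the gate along its arc at about 0.3 rad/s to about 1.3 rad, lowered the bar and let go. Then I pushed the gate from behind with shut fingers to about 1.5 rad.
- **Departure from the text:** the moves can't tilt the tool, so I gripped the outer 10 mm or so of the pin with the tool pointing straight down. While edging in, the gripper body touched the top board's edge with about 20 N (limit 40 N), and I backed off before gripping.

**Last checks:**
- The picture matched the predicted positions for 1.5 rad with the bar level.
- The detections of tin, pot and block agreed with the first ones within a few pixels. At the end the tin was found only in the scene view and the pot only in the top view.
- The arm was clear, with wrist force around zero.
- I had no direct readings of the joint angles, the gate's speed or the catch force; these are inferred from the pictures and the tool's path.

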